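# Load a test holder under a spring clip

### The arm

A 7-joint arm with a two-finger parallel gripper is mounted at the origin on a cart in front of the work surface, level with it; the furniture and walls round the work are solid. World frame = base frame: x ahead of the robot, y to its left, z up, the work surface at z = 0. Lengths are in m, angles in rad, forces in N, time in s.
With the tool pointing down it reaches from about 0.425 to 0.925 m from the base axis. Payload 6.8 kg.
Tool frame: the origin (TCP) lies at the very end of the fingers, on their centre line; the grasp point (between the pads) lies 19 mm behind it; z points along the fingers, y is the line along which they close (so a half turn about z gives the same grasp; the last joint's range is limited). The gripper opens to 85 mm and grips with 20 to 120 N. Pads are 22 mm wide; open, the fingers measure 114 mm over their backs; the gripper's body (76 mm by 85 mm) begins 54 mm behind the grasp point. The pads swing forward as they close: fully open they stand 13 mm farther back than shut.
Start: joints at [-1.322, 0.477, 0.022, 1.555, -0.011, 1.109, -0.083], TCP at [0.236, 0.633, 0.231] pointing down, gripper open.
Joint ranges: [-2.96, 2.96], [-0.34, 2.1], [-1.41, 1.46], [0.24, 2.44], [-1.37, 4.51], [0.17, 1.92], [-2.96, 2.96]. Speed limits (rad/s): [2.39, 2.39, 3.14, 3.14, 3.14, 3.14, 3.14].

### API

Orientations are given as a unit quaternion [w, x, y, z].
In Python, from station import bot gives the robot as it stands.
- The arm moves only by the tool jog_arm, never from a script. Its argument "motion" is a list of rows, each a list of 7 numbers: the turn, a rotation vector about the tool's x, y, z in rad, then the shift along the tool's x, y, z in mm, then the finger opening in mm, from 0 to 85.4. A call has 1 to 10 rows; each row is the pose to reach, as a shift and turn from the pose commanded when the call began, along the tool's axes at that moment; what a row does not reach only later rows make up. A row lasts 1/8 s, in which the tool goes at most 62.5 mm and 10.7 degrees, less where a joint would pass 70% of its speed; a pose out of reach is approached as far as the arm can. A call with a gripper value outside its range is refused whole. The fingers move at their own pace and stop on an object; "grip_force" is the grip in N (left out, the last holds). Time passes only in rows, so rows that repeat a pose let the fingers close. It gives the time, the measured TCP pose, the force, the opening and the grip force at its end, in the units of the state.
- bot.get_obs(): the state, without advancing time (a new reading comes with each control period).
- bot.read_camera(name): name is "scene" or "top"; returns a dict with "pixels" (384x512x3 uint8, red, green, blue), "camera_matrix" (3x3 intrinsics, pixels), "distortion" ([k1, k2, p1, p2, k3] as OpenCV has them; the pictures are not rectified), "T" (4x4, takes a point from camera to world coordinates). Camera axes: x right, y down, z forward; pixel columns grow to the right and rows downward; lengths in m; the calibration is good to about 2 mm. A picture is of the moment at which its call begins. There is no depth.
- bot.hand_in(): hands the job in; it is judged then, once.
Trained networks look in a picture, given as the dict that the camera call returned (one of the last four; its "shot" number tells which), for a name from the list of things; names that differ only in an ending like _2 or _b are one class to them, and where a whole thing is asked for, a point or a joint stands for the part that bears it (a point fixed in the world has none). Each returns a list of dicts, best first, with "score" (0 to 1); they miss things now and then, are a little off and sometimes report something else, mostly with a low value. They report only what shows in the picture. A call takes as long as a camera call.
- bot.spot_in(thing, picture): "xy" ([column, row] in pixels, amid what is visible of it).
- bot.tip_of(thing, picture): "xy" ([column, row] in pixels: a listed point, or the origin of a listed thing).
The state is a dict: "t": time; "q": joint angles; "joint_vel": joint speeds; "joint_torque": joint torques, N m; "eef_pos": TCP position; "tool_rot": TCP orientation; "contact_force": force on the tool from outside, world axes, zero at the start; "torque": the same for the moment, N m; "gripper_width": opening from 0.0 (shut) to 1.0 (fully open); "grasp_force": force on a finger pad.
Only numpy, scipy, OpenCV 4.12 (cv2) and the standard library are available. Lean on these libraries where they do the work, as an engineer would, in place of code of your own. Each camera call takes 0.05 s, during which the arm holds its last target. There are 200 camera calls.

### The job

On the small clip fixture, press the clip's long thumb bar all the way down with one fingertip so that the clip's foot rises, and while you keep it down push the flat holder along its guides with the other fingertip, under the foot, until it is fully home against the end stop. Only then let the clip come down on the holder and take the hand away. Grasp and lift nothing, and leave everything else on the bench where it is.

Things in the scene. Friction and masses are not known exactly. Their poses are not given: they have to be found in the camera images.
- fixture: Metal clip fixture fixed to the bench, at varying places and headings. Origin: underside of its base, mid-width of the guide channel. Axes: x = the way the holder is pushed, y = from the channel to the thumb bar, z up. Below, F(x,y,z) are mm in this frame. Base 116 x 76 x 8 thick (x -62 to 54, y -33 to 43); its top is the channel floor; a foot block holds it 12 mm above the bench.
- home (a point): F(27,0,8): where the holder's origin lies when fully home, its front edge on the end stop (face at x 45, top z 21). Guides at y +-22 to +-28, x -38 to 45, top z 17, have lips over the holder's edges (in to |y| 18) that keep it from lifting.
- holder: Flat loose metal holder in the guide channel, about 80 g, slides easily. Origin: centre of its underside; axes parallel to the fixture's. Plate 36 (x) x 42 (y) x 5 mm, with a low bar on its front (+x) edge, 6 x 32, top 9 above the underside. At the start its origin is at F x -17 to -5, y 0, z 8, and the clip's foot blocks the way; home is F x 27.
- push_tab (a point): Middle of the rear face of the holder's turned-up rear edge, the place to push: 18 mm behind the holder's origin and 14 above its underside. The tab is 4 (x) x 32 (y) mm, its top 24 above the underside (F z 32). Behind it the channel is empty. Fully home, it stops 5 mm short of the clip's foot.
- thumb_bar (a point): Middle of the top face of the clip's black grooved thumb bar, 74 mm long along x (F x -58 to 16), 24 wide (y 50 to 74): a fingertip can slide along it while pressing. Clip up: F(-21,62,31); fully pressed: about F(-21,63,17.5), the top then sloping 0.25 rad down outwards (inner edge 3 mm higher). Nothing under it gets in the way.
- foot (a point): Middle of the underside of the clip's foot, F(28,12,10) when down, 2 mm above the floor; 20 mm long (F x 18 to 38), 5 wide, F y 9 to 15. It hangs from the hinge rod along x at F y 36, z 22 (radius 4), held by posts at x -58 and 47 (y 30 to 42, top z 28).
- clip (a joint): Clip angle, rad. 0 = bar up, foot down; 0.5 = bar fully down at its limit, foot 5 mm clear of the holder's front bar (it barely clears at 0.33). Spring: about 3 N at the bar to start, 8 to 10 N fully down. Released on a home holder, the foot drops behind the front bar on to the plate and it reads about 0.13; on top of the front bar, about 0.3.
- kapton_roll: Bystander: amber tape roll lying flat, 60 mm across, 18 high, at the right
- module_12: Bystander: camera module, 24 x 56 x 53 mm, standing near the open end of the fixture
- setting_block: Bystander: plain ground steel block 25 x 40 x 18 mm, just past the stop end of the fixture
- label_roll: Bystander: white label roll lying flat, 66 mm across, 30 high, farther back
- driver_green: Bystander: screwdriver 152 mm long lying at the right
- module_14: Bystander: camera module 24 x 56 x 53 mm at the right
- cup_screws: Bystander: small open parts cup 62 mm across, 31 high, at the right

How it is judged:
By the outcome, as a careful person would: the job done as asked, in the order asked, and still so for the second after the job is handed in, with the robot touching nothing.
It also fails if it takes over 45 s, if anything falls off the work surface, if the arm or the gripper's body presses on something with over 40 N, if the wrist force passes 120 N, or if a joint passes its speed limit or range.

## Working session

There is one attempt and no reset: what is moved stays moved. The work goes in short steps, Python scripts to look and compute and a tool call to move; the robot and the scene stay as the last step left them, time stands still between calls to the robot, and variables do not carry over. Pictures are saved under pics/ and viewed, at most 10 in all, crops included, and the job is handed in when it is done.

Besides the shell and the picture viewer there is one more tool, called after "Request:" by a JSON object that holds its "op" and its "data". jog_arm: Moves the arm, as the interface text tells. Its arguments: {"type":"object","properties":{"motion":{"type":"array"},"grip_force":{"type":"number"}},"required":["motion"]}

```bash
ls; mkdir -p pics
cat > h.py <<'E'
import numpy as np,cv2,json
from scipy.spatial.transform import Rotation as R
from station import bot
def proj(P,c):
    Ti=np.linalg.inv(c["T"]);rv=cv2.Rodrigues(Ti[:3,:3])[0]
    return cv2.projectPoints(np.array(P,float).reshape(-1,1,3),rv,Ti[:3,3],np.array(c["camera_matrix"]),np.array(c["distortion"]))[0].reshape(-1,2)
def ray(uv,c,z):
    p=cv2.undistortPoints(np.array(uv,float).reshape(1,1,2),np.array(c["camera_matrix"]),np.array(c["distortion"])).ravel()
    T=np.array(c["T"]);d=T[:3,:3]@np.r_[p,1];o=T[:3,3]
    return o+d*(z-o[2])/d[2]
E
python3 - <<'E'
from h import *
for n in ["scene","top"]:
    c=bot.read_camera(n);cv2.imwrite(f"pics/{n}0.png",c["pixels"][:,:,::-1])
    print(n,np.round(c["T"],3).tolist())
    for t in ["fixture","home","holder","push_tab","thumb_bar","foot"]:
        z={"fixture":.012,"home":.02,"holder":.02,"push_tab":.034,"thumb_bar":.043,"foot":.022}[t]
        for d in bot.tip_of(t,c)[:2]: print(t,np.round(d["xy"],1),round(d["score"],2),np.round(ray(d["xy"],c,z),4))
o=bot.get_obs();print(o)
E
```

```text
pics
scene [[0.744, -0.47, 0.475, 0.13], [-0.667, -0.502, 0.55, -0.522], [-0.02, -0.726, -0.687, 0.69], [0.0, 0.0, 0.0, 1.0]]
fixture [202.  222.1] 0.56 [0.4501 0.0265 0.012 ]
home [207.2 227.8] 0.71 [ 0.4446 -0.0005  0.02  ]
holder [199.5 216.1] 0.58 [0.4529 0.0379 0.02  ]
push_tab [198.3 206.2] 0.73 [0.4618 0.0517 0.034 ]
thumb_bar [217.3 191.8] 0.79 [0.5147 0.0513 0.043 ]
thumb_bar [300.3 324.7] 0.62 [ 0.417  -0.2947  0.043 ]
foot [213.6 222.4] 0.64 [0.4629 0.0009 0.022 ]
top [[-0.006, -0.997, 0.073, 0.459], [-1.0, 0.006, -0.001, -0.031], [0.0, -0.073, -0.997, 1.113], [0.0, 0.0, 0.0, 1.0]]
fixture [235.8 217.2] 0.71 [0.4595 0.0258 0.012 ]
fixture [365.9 149.2] 0.61 [ 0.633 -0.312  0.012]
home [247.6 216.9] 0.65 [ 0.4601 -0.0044  0.02  ]
home [265.9 220.4] 0.39 [ 0.451  -0.0506  0.02  ]
holder [230.8 221.5] 0.57 [0.4487 0.0381 0.02  ]
holder [226.9 218.2] 0.38 [0.4571 0.048  0.02  ]
push_tab [223.8 220.2] 0.45 [0.4521 0.0547 0.034 ]
push_tab [223.9 192.6] 0.38 [0.5212 0.0544 0.034 ]
thumb_bar [225.5 193.6] 0.63 [0.5181 0.0497 0.043 ]
foot [247.9 217. ] 0.6 [ 0.4598 -0.0052  0.022 ]
{'t': 0.7, 'q': array([-1.3220865 ,  0.47698715,  0.02240432,  1.55540399, -0.01146442,
        1.109284  , -0.08310318]), 'joint_vel': array([ 0.00039468,  0.00053463, -0.00043979,  0.00115952,  0.0011729 ,
        0.00063987, -0.00013302]), 'joint_torque': array([-3.44260807e-04, -5.96183932e+01,  1.60561278e+00, -2.81482565e+01,
        1.24307649e-02,  1.63377426e-03, -1.42184717e-05]), 'eef_pos': array([0.23578165, 0.63250353, 0.23131494]), 'tool_rot': array([1.21723054e-05, 1.77466093e-01, 9.84126915e-01, 2.20321819e-05]), 'contact_force': array([ 0.3628511 , -0.396693  , -1.27451898]), 'torque': array([-0.02686509, -0.01328842, -0.05932008]), 'grasp_force': 0.0, 'gripper_width': 0.9998894464719802}
```

Run:
```python
from h import *
a=cv2.imread("pics/top0.png");b=cv2.imread("pics/scene0.png")
cv2.imwrite("pics/top1.png",cv2.resize(a[150:260,180:310],None,fx=6,fy=5.4,interpolation=cv2.INTER_CUBIC)[:600])
cv2.imwrite("pics/sc1.png",cv2.resize(b[150:270,140:280],None,fx=5,fy=5,interpolation=cv2.INTER_CUBIC))
```

```text
(no output)
```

View pics/top1.png

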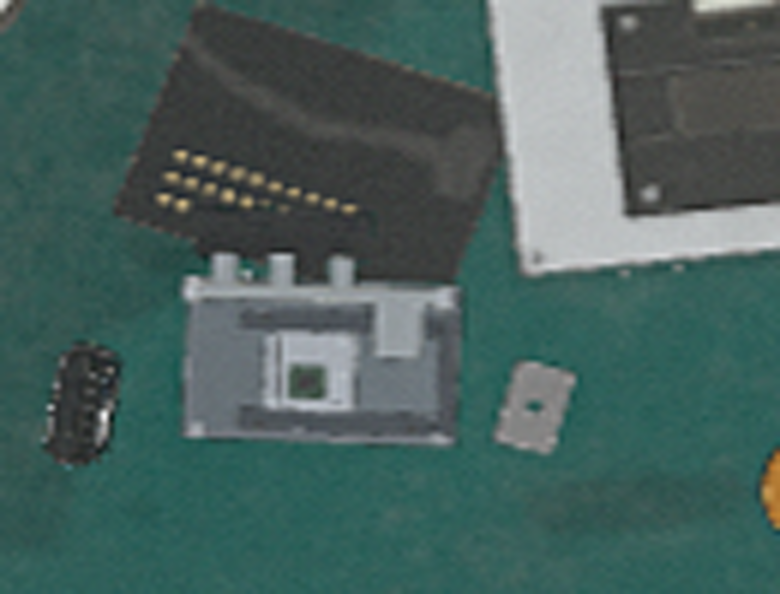

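View pics/sc1.png

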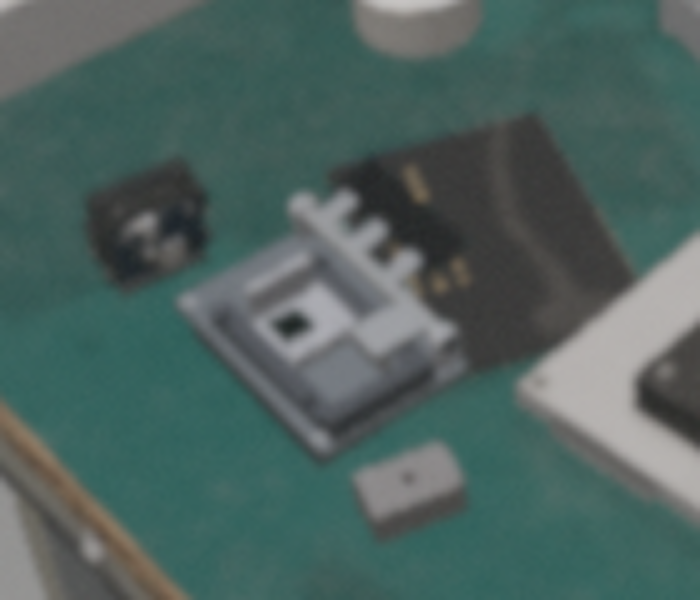

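View pics/top0.png

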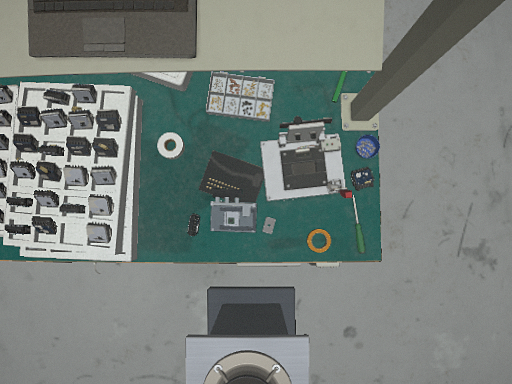

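```bash
cat >> h.py <<'E'
def F2W(P,f):
    c,s=np.cos(f[2]),np.sin(f[2]);P=np.atleast_2d(np.array(P,float))/1000
    return np.c_[f[0]+c*P[:,0]-s*P[:,1],f[1]+s*P[:,0]+c*P[:,1],P[:,2]+.012]
E
cat > fit.py <<'E'
from h import *
from scipy.optimize import least_squares
C={n:bot.read_camera(n) for n in ["top","scene"]}
t=lambda x,y:(x/6+180,y/5.4+150); s=lambda x,y:(x/5+140,y/5+150)
obs={"top":[((-62,-33,8),t(185,437)),((54,-33,8),t(455,442)),((-58,36,28),t(192,289)),((47,36,28),t(445,298))],
"scene":[((-62,-33,8),s(181,300)),((54,-33,8),s(322,457)),((-58,36,28),s(302,207)),((47,36,28),s(440,335))]}
def res(f,ns):
    return np.concatenate([(proj(F2W([p for p,_ in obs[n]],f),C[n])-np.array([u for _,u in obs[n]])).ravel() for n in ns])
for ns in (["top"],["scene"],["top","scene"]):
    r=least_squares(res,[.46,.02,-1.57],args=(ns,),x_scale=[.01,.01,.1]);print(ns,np.round(r.x,4),np.round(r.fun,1))
f=r.x
for n,(x0,y0,w,h) in {"top":(195,160,80,80),"scene":(165,165,80,80)}.items():
    k=7.5;im=cv2.resize(C[n]["pixels"][y0:y0+h,x0:x0+w,::-1],None,fx=k,fy=k,interpolation=cv2.INTER_CUBIC)
    def poly(P,col,close=True):
        q=(proj(F2W(P,f),C[n])-[x0-.5,y0-.5])*k;cv2.polylines(im,[q.astype(np.int32)],close,col,1)
    box=lambda a,b,c,d,z:[(a,c,z),(b,c,z),(b,d,z),(a,d,z)]
    poly(box(-62,54,-33,43,8),(0,255,255));poly(box(-58,16,50,74,31),(0,0,255));poly(box(18,38,9,15,10),(255,0,255))
    for hx,col in ((-17,(0,255,0)),(-5,(255,128,0))):poly(box(hx-18,hx-14,-16,16,32),col)
    poly(box(-58,47,32,40,26),(255,255,0))
    cv2.imwrite(f"pics/ov_{n}.png",im)
a,b=[cv2.imread(f"pics/ov_{n}.png") for n in ("top","scene")]
cv2.imwrite("pics/ov.png",cv2.resize(np.hstack([a,b]),(800,400),interpolation=cv2.INTER_AREA))
E
python3 fit.py
```

```text
['top'] [ 0.4559  0.0268 -1.6045] [-0.5  0.1  0.4  0.5  0.  -0.   0.  -0.5]
['scene'] [ 0.4532  0.0257 -1.6268] [-1.4  0.2 -0.2  0.2  0.7 -0.7  0.9  0.1]
['top', 'scene'] [ 0.4545  0.0265 -1.6167] [-0.5  0.3  0.4  1.3  0.3  0.3  0.3  0.3 -1.3 -0.1  0.4 -0.4  0.7 -1.2
  1.2 -0.6]
```

View pics/ov.png

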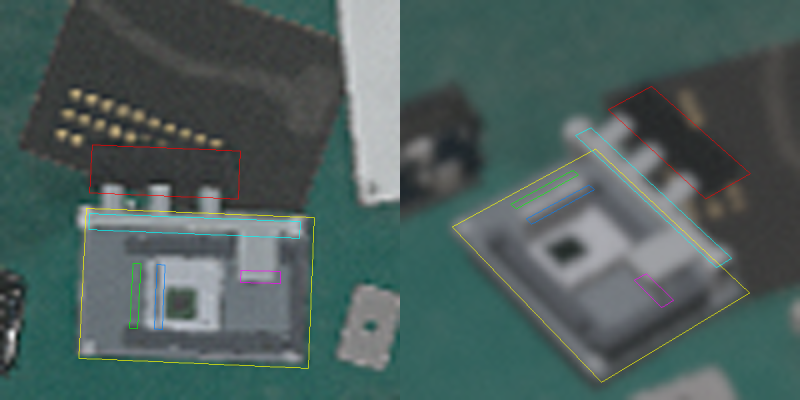

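```bash
cat >> h.py <<'E'
f=np.array([.456,.0265,-1.60])
def goal(x,y,z,f=f):
    o=bot.get_obs();q=o["tool_rot"];T=R.from_quat([q[1],q[2],q[3],q[0]])
    p=F2W([x,y,z],f)[0];yh=np.array([-np.sin(f[2]),np.cos(f[2]),0]);zh=np.array([0,0,-1.]);
    G=R.from_matrix(np.c_[np.cross(yh,zh),yh,zh])
    print("t",o["t"],"rot",np.round((T.inv()*G).as_rotvec(),4),"shift",np.round(T.inv().apply(p-o["eef_pos"])*1000,1),"F",np.round(p,4),"force",np.round(o["contact_force"],1))
E
python3 -c "
from h import *
goal(-46,31,160)"
```

```text
t 0.8 rot [ 0.     -0.      1.2432] shift [-432.6 -437.4   59.3] F [0.4883 0.0716 0.172 ] force [ 0.1  0.  -0.3]
```

Request:
{"op": "jog_arm", "data": {"motion": [[0, 0, 1.243, -432.6, -437.4, 40, 48], [0, 0, 1.243, -432.6, -437.4, 40, 48], [0, 0, 1.243, -432.6, -437.4, 40, 48], [0, 0, 1.243, -432.6, -437.4, 40, 48], [0, 0, 1.243, -432.6, -437.4, 40, 48], [0, 0, 1.243, -432.6, -437.4, 40, 48], [0, 0, 1.243, -432.6, -437.4, 40, 48], [0, 0, 1.243, -432.6, -437.4, 40, 48], [0, 0, 1.243, -432.6, -437.4, 40, 48], [0, 0, 1.243, -432.6, -437.4, 40, 48]]}}

```text
t: 2.05
eef_pos: [0.4891, 0.0694, 0.1916]
tool_rot: [0.0, 0.718, 0.696, 0.001]
contact_force: [-0.2, 1.2, -0.2]
gripper_width: 0.561
grasp_force: 0.0
```

```bash
python3 -c "
from h import *
goal(-46,31,55)"
```

```text
t 2.05 rot [ 0.001  -0.0005 -0.0006] shift [  2.1  -1.  124.6] F [0.4883 0.0716 0.067 ] force [-0.2  1.2 -0.2]
```

Request:
{"op": "jog_arm", "data": {"motion": [[0, 0, 0, 0, 0, 60, 48], [0, 0, 0, 0, 0, 110, 48], [0, 0, 0, 0, 0, 124, 48], [0, 0, 0, 0, 0, 124, 48]]}}

```text
t: 2.55
eef_pos: [0.4884, 0.0716, 0.0675]
tool_rot: [-0.0, 0.717, 0.697, -0.0]
contact_force: [0.6, 0.1, 0.6]
gripper_width: 0.56
grasp_force: 0.0
```

Run:
```python
from h import *
goal(-46,31,55)
ims=[]
for n,(x0,y0,w,h) in {"top":(195,150,80,80),"scene":(160,150,80,80)}.items():
    c=bot.read_camera(n);k=7.5
    im=cv2.resize(c["pixels"][y0:y0+h,x0:x0+w,::-1],None,fx=k,fy=k,interpolation=cv2.INTER_CUBIC)
    p=np.array(bot.get_obs()["eef_pos"])
    for dx in(-.031,.031):
        for z in (0,):
            q=(proj([[p[0]+dx,p[1],p[2]+z]],c)[0]-[x0-.5,y0-.5])*k;cv2.circle(im,tuple(q.astype(int).tolist()),4,(0,0,255),1)
    ims.append(im)
cv2.imwrite("pics/near1.png",cv2.resize(np.hstack(ims),(800,400),interpolation=cv2.INTER_AREA))
```

```text
t 2.55 rot [-0.0007  0.0003  0.0002] shift [-0.  -0.1  0.5] F [0.4883 0.0716 0.067 ] force [0.6 0.1 0.6]
```

View pics/near1.png

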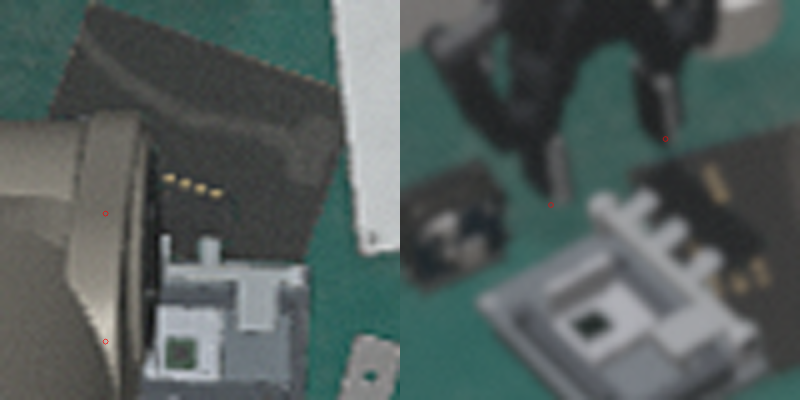

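Request:
{"op": "jog_arm", "data": {"motion": [[0, 0, 0, 0, 0, 12, 48], [0, 0, 0, 0, 0, 22, 48], [0, 0, 0, 0, 0, 26, 48], [0, 0, 0, 0, 0, 28, 48], [0, 0, 0, 0, 0, 30, 48], [0, 0, 0, 0, 0, 30, 48]]}}

```text
t: 3.4
eef_pos: [0.4888, 0.0716, 0.0375]
tool_rot: [0.0, 0.717, 0.697, 0.0]
contact_force: [1.2, 0.8, 4.1]
gripper_width: 0.564
grasp_force: 1.7
```

Request:
{"op": "jog_arm", "data": {"motion": [[0, 0, 0, 0, 0, 3, 48], [0, 0, 0, 0, 0, 6, 48], [0, 0, 0, 0, 0, 8, 48], [0, 0, 0, 0, 0, 8, 48], [0, 0, 0, 0, 0, 8, 48]]}}

```text
t: 4.03
eef_pos: [0.4895, 0.0715, 0.0298]
tool_rot: [0.001, 0.717, 0.697, 0.001]
contact_force: [1.7, -0.4, 7.7]
gripper_width: 0.562
grasp_force: 3.9
```

Request:
{"op": "jog_arm", "data": {"motion": [[0, 0, 0, 0, 0, 1, 48], [0, 0, 0, 0, 0, 2, 48], [0, 0, 0, 0, 0, 2, 48], [0, 0, 0, 0, 0, 2, 48]]}}

```text
t: 4.53
eef_pos: [0.4894, 0.0715, 0.0278]
tool_rot: [0.001, 0.717, 0.697, 0.001]
contact_force: [0.6, -0.5, 8.4]
gripper_width: 0.565
grasp_force: 4.3
```

Request:
{"op": "jog_arm", "data": {"motion": [[0, 0, 0, 0, 0, 1, 48], [0, 0, 0, 0, 0, 1.5, 48], [0, 0, 0, 0, 0, 1.5, 48], [0, 0, 0, 0, 0, 1.5, 48]]}}

```text
t: 5.03
eef_pos: [0.4895, 0.0715, 0.0271]
tool_rot: [0.0, 0.718, 0.697, 0.001]
contact_force: [-2.7, -1.1, 19.6]
gripper_width: 0.563
grasp_force: 9.1
```

Request:
{"op": "jog_arm", "data": {"motion": [[0, 0, 0, -2, 0, 0, 48], [0, 0, 0, -5, 0, 0, 48], [0, 0, 0, -8, 0, 0, 48], [0, 0, 0, -11, 0, 0, 48], [0, 0, 0, -14, 0, 0, 48], [0, 0, 0, -17, 0, 0, 48], [0, 0, 0, -20, 0, 0, 48], [0, 0, 0, -22, 0, 0, 48], [0, 0, 0, -22, 0, 0, 48]]}}

```text
t: 6.15
eef_pos: [0.4908, 0.0522, 0.027]
tool_rot: [0.001, 0.717, 0.698, 0.003]
contact_force: [3.4, 6.3, 10.5]
gripper_width: 0.561
grasp_force: 5.2
```

```bash
cat > look.py <<'E'
from h import *
import sys
c=bot.read_camera("scene");x0,y0=160,165
cv2.imwrite(sys.argv[1],cv2.resize(c["pixels"][y0:y0+80,x0:x0+80,::-1],None,fx=7.5,fy=7.5,interpolation=cv2.INTER_CUBIC))
o=bot.get_obs();print(o["contact_force"],o["torque"],o["eef_pos"])
for d in bot.tip_of("push_tab",c)[:1]+bot.tip_of("holder",c)[:1]: print(d)
E
python3 look.py pics/p1.png
```

```text
[2.77482722 6.27845427 9.5130807 ] [ 1.35045191 -0.86129019  0.12296887] [0.49078408 0.05221791 0.02699087]
{'xy': [199.4, 206.4], 'score': 0.7}
{'xy': [202.8, 219.3], 'score': 0.67}
```

View pics/p1.png

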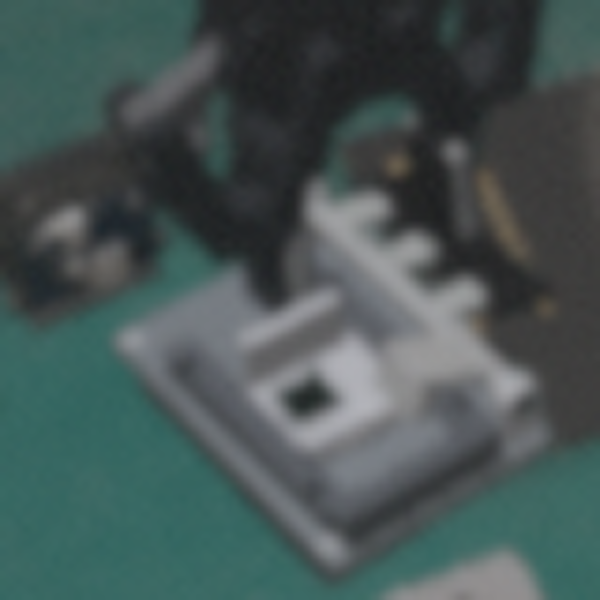

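Request:
{"op": "jog_arm", "data": {"motion": [[0, 0, 0, -2, 0, 0, 48], [0, 0, 0, -4, 0, 0, 48], [0, 0, 0, -6, 0, 0, 48], [0, 0, 0, -6, 0, 0, 48]]}}

```text
t: 6.8
eef_pos: [0.4907, 0.0463, 0.027]
tool_rot: [0.001, 0.716, 0.698, 0.003]
contact_force: [3.1, 7.0, 9.2]
gripper_width: 0.562
grasp_force: 5.1
```

Request:
{"op": "jog_arm", "data": {"motion": [[0, 0, 0, 0, 0, 0.7, 48], [0, 0, 0, -2, 0, 0.7, 48], [0, 0, 0, -5, 0, 0.7, 48], [0, 0, 0, -8, 0, 0.7, 48], [0, 0, 0, -11, 0, 0.7, 48], [0, 0, 0, -13, 0, 0.7, 48], [0, 0, 0, -13, 0, 0.7, 48]]}}

```text
t: 7.68
eef_pos: [0.491, 0.0337, 0.0266]
tool_rot: [0.001, 0.716, 0.698, 0.004]
contact_force: [3.8, 7.5, 12.0]
gripper_width: 0.561
grasp_force: 6.6
```

Request:
{"op": "jog_arm", "data": {"motion": [[0, 0, 0, -2, 0, 0, 48], [0, 0, 0, -4, 0, 0, 48], [0, 0, 0, -5, 0, 0, 48], [0, 0, 0, -5, 0, 0, 48]]}}

```text
t: 8.18
eef_pos: [0.4908, 0.0298, 0.0266]
tool_rot: [0.001, 0.716, 0.698, 0.004]
contact_force: [2.5, 9.9, 12.6]
gripper_width: 0.565
grasp_force: 7.6
```

Request:
{"op": "jog_arm", "data": {"motion": [[0, 0, 0, -1, 0, 0, 48], [0, 0, 0, -2, 0, 0, 48], [0, 0, 0, -2, 0, 0, 48]]}}

```text
t: 8.55
eef_pos: [0.4908, 0.0296, 0.0267]
tool_rot: [-0.0, 0.716, 0.698, 0.005]
contact_force: [3.1, 16.1, 13.6]
gripper_width: 0.568
grasp_force: 9.9
```

```bash
python3 look.py pics/p2.png
```

```text
[ 1.7348369  15.24392277 14.20639565] [ 3.35702218 -0.71834272 -0.12443285] [0.49077197 0.02956218 0.02673175]
{'xy': [205.9, 215.5], 'score': 0.58}
{'xy': [210.1, 225.1], 'score': 0.6}
```

View pics/p2.png

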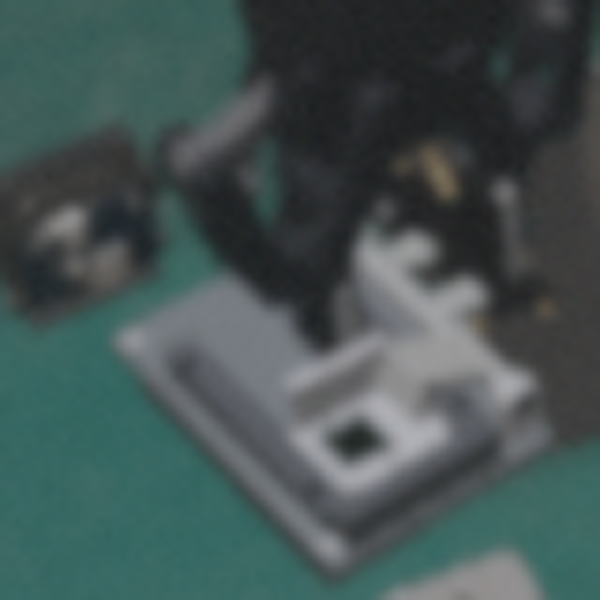

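Request:
{"op": "jog_arm", "data": {"motion": [[0, 0, 0, -1.5, 0, 0, 48], [0, 0, 0, -1.5, 0, 0, 48], [0, 0, 0, -1.5, 0, 0, 48]]}}

```text
t: 9.07
eef_pos: [0.4907, 0.0294, 0.0268]
tool_rot: [-0.001, 0.716, 0.699, 0.005]
contact_force: [2.6, 19.5, 15.6]
gripper_width: 0.562
grasp_force: 12.3
```

Request:
{"op": "jog_arm", "data": {"motion": [[0, 0, 0, 1.5, 0, 0, 48], [0, 0, 0, 1.5, 0, -1.5, 48], [0, 0, 0, 1.5, 0, -3, 48], [0, 0, 0, 1.5, 0, -5, 48], [0, 0, 0, 2, 0, -7, 48], [0, 0, 0, 2, 0, -9, 48], [0, 0, 0, 2, 0, -9, 48]]}}

```text
t: 9.95
eef_pos: [0.49, 0.0286, 0.0347]
tool_rot: [0.0, 0.716, 0.698, 0.003]
contact_force: [4.8, 11.6, 0.9]
gripper_width: 0.561
grasp_force: 7.4
```

Request:
{"op": "jog_arm", "data": {"motion": [[0, 0, 0, 3, 0, 0, 48], [0, 0, 0, 6, 0, 0, 48], [0, 0, 0, 9, 0, -1, 48], [0, 0, 0, 9, 0, -6, 48], [0, 0, 0, 9, 0, -20, 48], [0, 0, 0, 9, 0, -50, 48], [0, 0, 0, 9, 0, -100, 48], [0, 0, 0, 9, 0, -130, 48], [0, 0, 0, 9, 0, -150, 48], [0, 0, 0, 9, 0, -150, 48]]}}

```text
t: 11.2
eef_pos: [0.4874, 0.0334, 0.1856]
tool_rot: [0.0, 0.717, 0.697, 0.001]
contact_force: [-1.0, -0.3, -0.7]
gripper_width: 0.558
grasp_force: 0.0
```

Request:
{"op": "jog_arm", "data": {"motion": [[0, 0, 0, 60, 0, -20, 48], [0, 0, 0, 120, 0, -20, 48], [0, 0, 0, 180, 0, -20, 48], [0, 0, 0, 200, 0, -20, 48], [0, 0, 0, 200, 0, -20, 48], [0, 0, 0, 200, 0, -20, 48]]}}

```text
t: 11.95
eef_pos: [0.4929, 0.2303, 0.2036]
tool_rot: [0.0, 0.718, 0.696, -0.001]
contact_force: [0.1, -0.4, 0.7]
gripper_width: 0.563
grasp_force: 0.0
```

```bash
python3 look.py pics/p3.png
python3 - <<'E'
from h import *
c=bot.read_camera("top");x0,y0=190,155
b=cv2.resize(c["pixels"][y0:y0+90,x0:x0+90,::-1],(400,400),interpolation=cv2.INTER_CUBIC)
a=cv2.resize(cv2.imread("pics/p3.png"),(400,400))
cv2.imwrite("pics/fin.png",np.hstack([a,b]))
E
```

```text
[-0.15900001  0.25756589 -0.02404462] [0.00657034 0.0114054  0.02053211] [0.49314926 0.23025927 0.20383443]
{'xy': [206.4, 214.5], 'score': 0.79}
{'xy': [209.4, 225.6], 'score': 0.46}
```

View pics/fin.png

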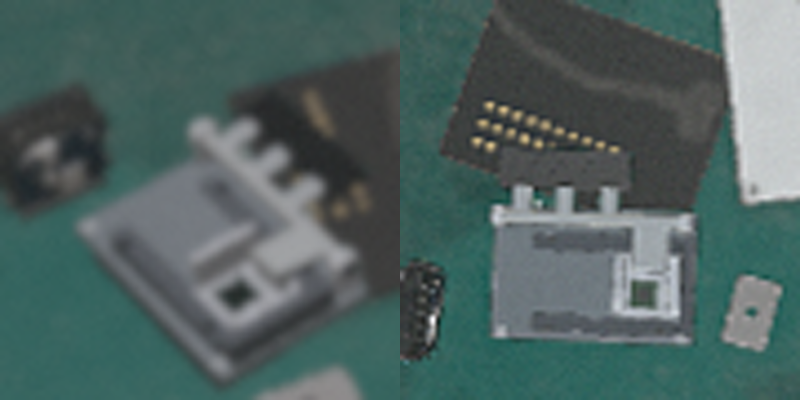

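The last picture shows the holder against the end stop (its front edge at top-view pixel 681, base edge at 692). The foot is down on the plate behind the front bar, and the neighbouring items have not moved.

```bash
python3 -c "
from station import bot
print(bot.hand_in())"
```

```text
the job is handed in; nothing more can be done
None
```

I pressed the thumb bar fully down, pushed the holder home against the end stop, let the clip down on it, withdrew the hand, and handed the job in at about 12 s.

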